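Hold a plywood house up to the inspection camera

ROBOT

A 6-joint arm with a two-finger parallel gripper is mounted at the origin on the work surface. World frame = base frame: x ahead of the robot, y to its left, z up, the work surface at z = 0. Lengths are in m, angles in degrees, forces in N, time in s.
With the tool pointing down it reaches from about 0.375 to 0.9 m from the base axis. Payload 3.1 kg.
Tool frame: the origin (TCP) lies on the centre line of the jaws, within the pads' length; the fingertips stand 25 mm ahead of it and the grasp point (between the pads) lies 6 mm ahead of it; y points along the fingers, x is the direction in which the jaws open and shut, and the axes are right-handed (so a half turn about y gives the same grasp; the last joint's range is limited). The gripper opens to 87 mm and grips with 3 to 60 N. Pads are 19 mm wide; open, the fingers measure 117 mm over their backs; the gripper's body (75 mm by 190 mm) begins 51 mm behind the grasp point.
Start: joints at [-80.93, 30.224, 82.088, -0, 67.689, -10.227], TCP at [0.207, -0.59, 0.213] pointing down, gripper open.
Joint ranges: [-176.69, 176.69], [-43.24, 126.21], [12.49, 139.97], [-82, 262], [0, 151.66], [-163.58, 163.58]. Speed limits (degrees/s): [159.86, 159.86, 180, 180, 180, 180].

INTERFACE

Orientations are given as a 3x3 rotation matrix whose columns are the frame's x, y, z axes.
In Python, from rig import * gives the robot as it stands.
- The arm moves only by the tool play_rows, never from a script. Its argument "commands" is a list of rows, each a list of 2 entries, a list of its own where there are three numbers: the shift along the world's x, y, z in m, then the turn, a rotation vector about the world's x, y, z in rad. A call has 1 to 10 rows; each row is the pose to reach, as a shift and turn from the pose commanded when the call began; what a row does not reach only later rows make up. A row lasts 1/8 s, in which the tool goes at most 62.5 mm and 10.7 degrees, less where a joint would pass 70% of its speed; a pose out of reach is approached as far as the arm can. A call with a gripper value outside its range is refused whole. "gripper" is the finger opening in m, from 0 to 0.087, set as the call begins (left out, the last holds). The fingers move at their own pace and stop on an object; the grip force is fixed at half the most. Time passes only in rows, so rows that repeat a pose let the fingers close. It gives the time, the measured TCP pose, the force and the opening at its end, in the units of the state.
- read_state(): the state, without advancing time (a new reading comes with each control period).
- capture(name): name is "scene" or "top" or "wrist"; returns a dict with "frame" (420x560x3 uint8, red, green, blue), "depth" (420x560 float32, m along the optical axis (not along the pixel's ray), 0 where there is no reading), "mtx" (3x3 intrinsics, pixels), "cam_to_world" (4x4, takes a point from camera to world coordinates); the wrist camera has in their place "hand_eye" (4x4, takes a point from camera to tool coordinates, whose origin is the TCP and whose axes are the tool frame's). Camera axes: x right, y down, z forward; pixel columns grow to the right and rows downward; lengths in m; the calibration is good to about 2 mm. A picture is of the moment at which its call begins: read the wrist's pose just before it.
- hand_in(): hands the job in, once; it reports no verdict.
The state is a dict: "time_s": time; "joint_positions": joint angles; "qvel": joint speeds; "tau": joint torques, N m; "position": TCP position; "tcp_rot": TCP orientation; "force": force on the tool from outside, world axes, zero at the start; "moment": the same for the moment, N m; "opening": opening from 0.0 (shut) to 1.0 (fully open).
Only numpy, scipy, OpenCV 4.12 (cv2) and the standard library are available. Lean on these libraries where they do the work, as an engineer would, in place of code of your own. Each camera call takes 0.05 s, during which the arm holds its last target. There are 200 camera calls.

TASK

On the craft table, take the house-shaped plywood ornament out of the drying rack and hold it up in the air in front of the camera on the stand: centred on the line the lens looks along, 18 cm from the lens, its flat face turned and leaned back so that it squarely faces the lens, tab uppermost and not rolled to one side. Do not touch the camera or its stand or change its aim, and leave the other ornaments standing in the rack and the other things where they are. Finish while still holding the house steady there; do not put it down or let it go.

Things in the scene. Friction and masses are not known exactly. Their poses are not given: they have to be found in the camera images.
- house_center (a point): Centre of the house ornament: plywood 9 mm thick (x, faces alike), 118 mm tall (z up, this point half-way). Walls 70 mm wide (y), pointed roof 80 mm at the eaves, dark door and windows; above it a plain tab 14 mm wide, z +24 to +59 mm from here, to pinch across the 9 mm. 45 g, varying by up to 40 percent. It starts upright in the rack, lowest 20 mm in the groove.
- tree_center (a point): Centre (half-way up) of the fir-tree ornament, a zigzag silhouette of three tiers, up to 76 mm wide; same plywood, height, thickness, tab and axes as the house. Stands in the same rack; leave it.
- bear_center (a point): Centre (half-way up) of the bear-head ornament, a round silhouette 68 mm across with two round ears; same plywood, height, thickness, tab and axes as the house. Stands in the same rack; leave it.
- rack: Wooden drying rack fixed to the table, 60 (x) by 322 (y) by 32 mm high; origin at the centre of its underside. One groove along y, 11 mm wide, 20 mm deep (floor 12 mm above the table). The three ornaments stand in it in a row, 95 mm apart centre to centre, in any order, flat faces looking along the rack's x.
- lens (a point): Centre of the camera's front glass, at the tip of a round grey barrel 30 mm across. The lens looks along this frame's -x; its y is level (across the camera) and its z is the camera's own up. The camera head is a black box 66 mm wide, 22 mm high and 34 mm deep.
- head (a joint): Downward aim of the camera head (rad): 0 looks level, positive looks down; between 0.15 and 0.55 here. The hinge is level, across the camera, 34 mm behind the front glass and 250 mm above the table, and stays where it is unless pushed.
- stand: Camera stand fixed to the table: round steel foot 110 mm across and 12 mm high, upright aluminium post 16 mm across on its centre, and a fork 80 mm wide that carries the head up to 265 mm. Origin at the centre of the foot's underside; the camera looks towards its -x.
- cup: Brown paper cup, 70 mm across, 85 mm high, origin under its centre. Leave it.
- jar: Small jar with a white cap, 54 mm across and 60 mm high, origin under its centre. Leave it.

How it is judged:
By the outcome, as a careful person would: the job done as asked, in the order asked, and still so for the second after the job is handed in, while the arm keeps its last pose, push and grip.
It also fails if it takes over 38 s, if anything falls off the work surface, if the arm or the gripper's body presses on something with over 40 N, if the wrist force passes 120 N, or if a joint passes its speed limit or range.

## Working session

There is one attempt and no reset: what is moved stays moved. The work goes in short steps, Python scripts to look and compute and a tool call to move; the robot and the scene stay as the last step left them, time stands still between calls to the robot, and variables do not carry over. Pictures are saved under pics/ and viewed, about 8 in all and at most 12, crops included, and the job is handed in when it is done.

Besides the shell and the picture viewer there is one more tool, called after "Request:" by a JSON object that holds its "fn" and its "kwargs". play_rows: Moves the arm, as the interface text tells. Its arguments: {"type":"object","properties":{"commands":{"type":"array"},"gripper":{"type":"number"}},"required":["commands"]}

```bash
mkdir -p pics
cat > h.py <<'E'
import sys; sys.path.insert(0,'.')
from rig import *
import numpy as np, cv2
def world(c,T=None):
    T=c["cam_to_world"] if T is None else T
    d=c["depth"]; K=c["mtx"]; v,u=np.mgrid[:d.shape[0],:d.shape[1]]
    P=np.stack([(u-K[0,2])/K[0,0]*d,(v-K[1,2])/K[1,1]*d,d],-1)
    W=P@np.array(T)[:3,:3].T+np.array(T)[:3,3]; W[d==0]=np.nan
    return W
def save(f,n): cv2.imwrite(f'pics/{n}.png',cv2.cvtColor(f,cv2.COLOR_RGB2BGR))
E
python3 - <<'E'
from h import *
s=read_state(); print(s)
for n in("scene","top"):
    c=capture(n); save(c["frame"],n); np.savez(n+".npz",**c); print(n,np.round(c["cam_to_world"],3),c["mtx"])
E
```

```text
{'time_s': 0.0, 'joint_positions': array([-8.09308215e+01,  3.02776254e+01,  8.21566935e+01,  1.58866678e-04,
        6.76889154e+01, -1.02264637e+01]), 'qvel': array([-0.06215378, -0.11567897, -0.10088057,  0.07591613, -0.0580143 ,
        0.0098651 ]), 'tau': array([-6.03947119e-04, -4.40041387e+01, -1.76592869e+01,  6.32940070e-02,
        5.82835218e-02, -1.64794260e-04]), 'position': array([ 0.206443  , -0.58912158,  0.21178433]), 'tcp_rot': array([[ 3.30441256e-01, -3.36497340e-04,  9.43826500e-01],
       [-9.43824188e-01,  2.12435768e-03,  3.30441204e-01],
       [-2.11621766e-03, -9.99997687e-01,  3.84381092e-04]]), 'force': array([ 0.7590766 , -0.50530525,  0.26996098]), 'moment': array([-0.02212557, -0.02720188,  0.00115776]), 'opening': 0.9937597511693241}
scene [[ 0.259  0.764 -0.591  1.237]
 [ 0.966 -0.202  0.162 -0.232]
 [ 0.005 -0.613 -0.79   1.03 ]
 [ 0.     0.     0.     1.   ]] [[459.87141902   0.         281.29408668]
 [  0.         459.87141902 212.33747517]
 [  0.           0.           1.        ]]
top [[ 0.018 -0.991  0.131  0.468]
 [-1.    -0.021 -0.016 -0.037]
 [ 0.019 -0.13  -0.991  1.054]
 [ 0.     0.     0.     1.   ]] [[396.18161356   0.         278.34983764]
 [  0.         396.18161356 205.86605988]
 [  0.           0.           1.        ]]
```

View pics/scene.png

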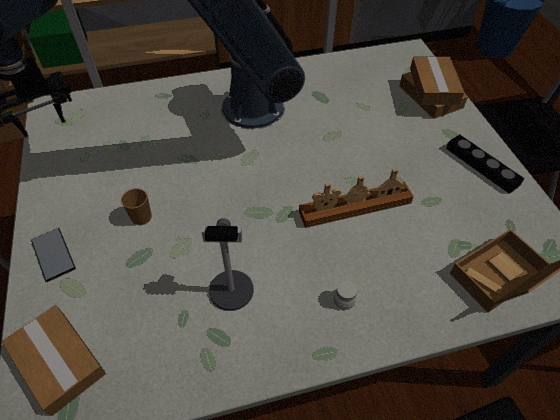

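View pics/top.png

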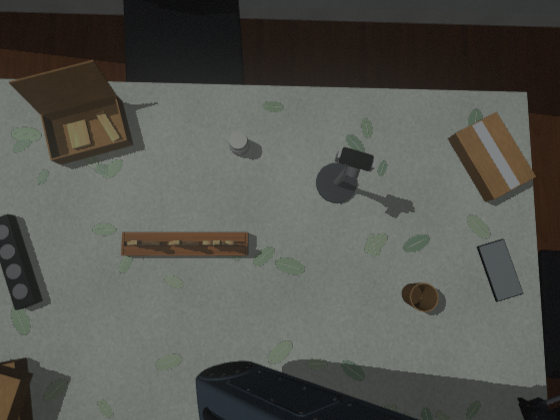

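Run:
```python
from h import *
s=dict(np.load("scene.npz")); t=dict(np.load("top.npz"))
a=cv2.resize(s["frame"][160:235,290:420],(780,450),interpolation=cv2.INTER_CUBIC)
save(np.clip(a*2.0,0,255).astype('uint8'),'c_rack')
a=cv2.resize(s["frame"][210:315,140:275],(390,300),interpolation=cv2.INTER_CUBIC)
b=cv2.resize(t["frame"][135:225,300:420],(400,300),interpolation=cv2.INTER_CUBIC)
save(np.clip(np.hstack([a,b])*2.5,0,255).astype('uint8'),'c_cam')
for n,c in(("s",s),("t",t)):
    W=world(c); r=(W[...,0]>.3)&(W[...,0]<.75)&(W[...,1]>-.35)&(W[...,1]<.5)
    # rack top & ornaments
    m=r&(W[...,2]>.026)&(W[...,2]<.04)&(W[...,1]>0.0)&(W[...,0]<.56)
    p=W[m][:,:2].astype('float32'); print(n,'rack',cv2.minAreaRect(p),len(p))
    m=r&(W[...,2]>.05)&(W[...,2]<.16)&(W[...,1]>0.0)&(W[...,0]<.56)
    p=W[m]; print(' orn n',len(p),'z',p[:,2].max(),np.round(np.polyfit(p[:,1],p[:,0],1),4))
    h,e=np.histogram(p[:,1],40); print(' yhist',[(round(float(x),3),int(k)) for x,k in zip(e,h)])
    tb=p[p[:,2]>.105]; o=tb[np.argsort(tb[:,1])]
    for g in np.split(o,np.where(np.diff(o[:,1])>.03)[0]+1): print(' tab',g.mean(0).round(4),len(g),np.ptp(g,axis=0).round(3))
    # head
    m=r&(W[...,2]>.2)&(W[...,2]<.3)&(W[...,1]<0)
    p=W[m]; print(' head',len(p),p.mean(0),p.min(0),p.max(0)); np.save(n+'head',np.hstack([p,c["frame"][m]]))
    m=(W[...,2]>.008)&(W[...,2]<.016)&(np.hypot(W[...,0]-.57,W[...,1]+.2)<.15)
    print(' foot',cv2.minEnclosingCircle(W[m][:,:2].astype('float32')),m.sum())
```

```text
s rack ((0.5051152110099792, 0.1876603066921234), (0.06520276516675949, 0.3227044939994812), 0.5929645299911499) 1340
 orn n 1015 z 0.13201817780577718 [-0.0186  0.5097]
 yhist [(0.053, 22), (0.06, 36), (0.066, 32), (0.073, 31), (0.08, 43), (0.087, 58), (0.093, 47), (0.1, 30), (0.107, 33), (0.114, 34), (0.12, 28), (0.127, 11), (0.134, 0), (0.141, 0), (0.147, 8), (0.154, 23), (0.161, 27), (0.167, 28), (0.174, 51), (0.181, 50), (0.188, 42), (0.194, 28), (0.201, 25), (0.208, 16), (0.215, 8), (0.221, 2), (0.228, 0), (0.235, 0), (0.241, 8), (0.248, 18), (0.255, 22), (0.262, 26), (0.268, 31), (0.275, 64), (0.282, 43), (0.289, 30), (0.295, 24), (0.302, 15), (0.309, 13), (0.315, 8)]
 tab [0.5074 0.0921 0.1202] 53 [0.013 0.015 0.027]
 tab [0.5055 0.1845 0.1206] 52 [0.013 0.016 0.025]
 tab [0.5031 0.2819 0.1202] 52 [0.013 0.016 0.025]
 head 780 [ 0.67911348 -0.2050286   0.25556661] [ 0.63748717 -0.24635679  0.20062717] [ 0.70315003 -0.16535405  0.27000886]
 foot ((0.6753545999526978, -0.20580506324768066), 0.05536068230867386) 1089
t rack ((0.5022097229957581, 0.18608984351158142), (0.05657359
[... 268 characters left out ...]
, (0.131, 0), (0.138, 0), (0.145, 12), (0.151, 16), (0.158, 15), (0.165, 13), (0.172, 26), (0.178, 13), (0.185, 13), (0.192, 3), (0.199, 7), (0.205, 7), (0.212, 3), (0.219, 1), (0.226, 0), (0.232, 0), (0.239, 12), (0.246, 14), (0.253, 14), (0.259, 15), (0.266, 14), (0.273, 31), (0.28, 16), (0.286, 4), (0.293, 3), (0.3, 2), (0.307, 8), (0.313, 8)]
 tab [0.5036 0.0879 0.1281] 29 [0.008 0.032 0.027]
 tab [0.502  0.1817 0.1272] 36 [0.008 0.015 0.027]
 tab [0.5002 0.2782 0.1256] 39 [0.008 0.015 0.027]
 head 786 [ 0.66945914 -0.20592484  0.2606093 ] [ 0.63701206 -0.24891413  0.23039023] [ 0.69876169 -0.16761317  0.27107286]
 foot ((0.5751930475234985, -0.2027232050895691), 0.14504565298557281) 999
```

View pics/c_rack.png

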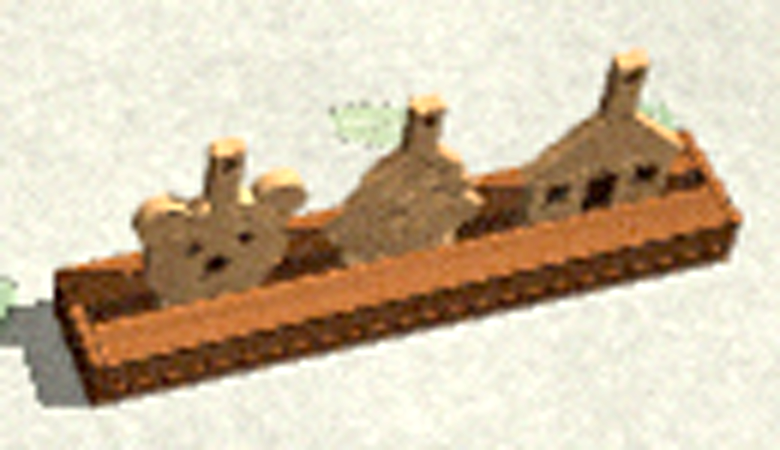

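View pics/c_cam.png

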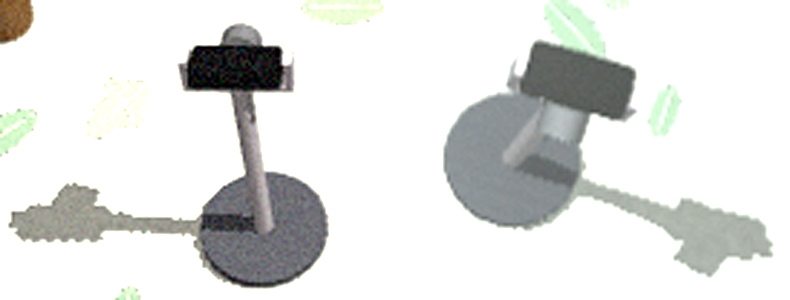

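The house is the ornament with door and windows, rightmost in the rack crop at (600,150), so y≈+0.28. The bear is on the left and the tree in the middle. The camera's barrel points toward the robot. Next I fit the head.

```bash
cat >> h.py <<'E'
from scipy.optimize import least_squares
def lensframe(hx,hy,yaw,p):
    # lens looks along -x ; yaw = heading of frame x in world, p = downward aim
    Rz=cv2.Rodrigues(np.array([0,0,yaw]))[0]; Ry=cv2.Rodrigues(np.array([0,-p,0.]))[0]
    R=Rz@Ry   # -x axis -> (-cos p,0,-sin p)
    L=np.array([hx,hy,.25])-R[:,0]*.034
    return R,L
def fit_head(P,off=None,x0=(.675,-.2058,-.1,.35)):
    # P points on black box: signed distance to box surface (size 34x66x22); box x-centre b behind hinge is free
    def f(q):
        R,L=lensframe(*q[:4]); l=(P-np.array([q[0],q[1],.25]))@R
        d=np.abs(l-np.array([q[4],0,0]))-np.array([.017,.033,.011])
        return np.linalg.norm(np.maximum(d,0),axis=1)+np.minimum(d.max(1),0)
    r=least_squares(f,[*x0,0.],loss='soft_l1',f_scale=.0015)
    return r.x,np.sqrt(np.mean(r.fun**2)),f(r.x)
E
python3 - <<'E'
from h import *
for n in 'st':
    D=np.load(n+'head.npy'); P,c=D[:,:3],D[:,3:]
    m=c.mean(1)<45
    if n=='t': print(np.percentile(c.mean(1),[10,30,50,70,90]))
    Q=P[m]; print(n,len(Q),Q.mean(0),Q.min(0),Q.max(0),'grey',P[~m].mean(0),(~m).sum())
    print(cv2.minAreaRect(Q[Q[:,2]>.255][:,:2].astype('float32')))
    print([fit_head(Q,x0=(.675,-.2058,y,.35))[:2] for y in(-.1,-.25)])
E
```

```text
s 575 [ 0.68182916 -0.20767684  0.25823042] [ 0.63946926 -0.24499492  0.20062717] [ 0.70315003 -0.17256851  0.27000886] grey [ 0.67149634 -0.19760059  0.24809493] 205
((0.6754599213600159, -0.20753352344036102), (0.0733412653207779, 0.04239973798394203), 72.02996826171875)
[(array([ 0.673041  , -0.2067255 , -0.27551859,  0.41566945,  0.00463433]), np.float64(0.006208452082753978)), (array([ 0.67304098, -0.2067255 , -0.2755188 ,  0.41566854,  0.00463434]), np.float64(0.006208454535001343))]
[36.66666667 38.         39.33333333 58.16666667 77.33333333]
t 502 [ 0.67323104 -0.20737235  0.26270408] [ 0.6522715  -0.24021403  0.25175562] [ 0.69546995 -0.17364211  0.27107286] grey [ 0.66279191 -0.2033662   0.25690657] 284
((0.6732780933380127, -0.20791399478912354), (0.06506326049566269, 0.03138573467731476), 73.1842041015625)
[(array([ 0.67038343, -0.20806084, -0.26797332,  0.39067175,  0.00796821]), np.float64(0.0013584039037467497)), (array([ 0.6707581 , -0.20789738, -0.26719054,  0.41078041,  0.00575857]), np.float64(0.001355306481772103))]
```

```bash
cat >> h.py <<'E'
from scipy.spatial.transform import Rotation as Ro
def goal(q,up=.046,dist=.18):
    R,L=lensframe(*q[:4]); C=L-R[:,0]*dist
    x=R[:,0]; y=-R[:,2]; T=np.stack([x,y,np.cross(x,y)],1)
    return C+up*R[:,2],T
def delta(p,T):
    s=read_state(); print('from',s["position"].round(4),'shift',(p-s["position"]).round(4),'turn',Ro.from_matrix(T@s["tcp_rot"].T).as_rotvec().round(4))
E
python3 - <<'E'
from h import *
q=(.6715,-.2074,-.27,.405)
print(lensframe(*q)); print(goal(q)); p,T=goal(q); delta(p,T)
p2=p+.2*lensframe(*q)[0][:,2]-.05*lensframe(*q)[0][:,0]; print(p2); delta(p2,T)
c=capture("wrist"); print(c["hand_eye"].round(3),c["mtx"].round(1))
h=np.linalg.inv(c["hand_eye"]); L=lensframe(*q)[1]; 
for pp in(p,p2):
    v=h[:3,:3]@(T.T@(L-pp))+h[:3,3]; print('pix',(c["mtx"]@v/v[2]).round(),v)
E
```

```text
(array([[ 0.88580414,  0.26673144, -0.37974381],
       [-0.2451535 ,  0.9637709 ,  0.10509719],
       [ 0.39401876,  0.        ,  0.9191024 ]]), array([ 0.64138266, -0.19906478,  0.23660336]))
(array([ 0.4644697 , -0.15010268,  0.2079587 ]), array([[ 0.88580414,  0.37974381,  0.26673144],
       [-0.2451535 , -0.10509719,  0.9637709 ],
       [ 0.39401876, -0.9191024 ,  0.        ]]))
from [ 0.2064 -0.5892  0.2119] shift [ 0.258   0.4391 -0.0039] turn [-0.2891 -0.3087  0.9502]
[ 0.34423073 -0.11682557  0.37207824]
from [ 0.2064 -0.5892  0.2119] shift [0.1378 0.4724 0.1602] turn [-0.2891 -0.3087  0.9502]
[[ 1.    -0.     0.    -0.001]
 [-0.    -0.255  0.967 -0.174]
 [-0.    -0.967 -0.255  0.07 ]
 [ 0.     0.     0.     1.   ]] [[329.8   0.  281.1]
 [  0.  329.8 210.1]
 [  0.    0.    1. ]]
pix [540. 226.   1.] [0.18066119 0.01120281 0.23021352]
pix [461. 179.   1.] [ 0.23064069 -0.03976976  0.42361426]
```

Request:
{"fn": "play_rows", "kwargs": {"commands": [[[0.05, 0.12, 0.06], [-0.06, -0.06, 0.2]], [[0.2, 0.455, 0.135], [-0.289, -0.309, 0.95]], [[0.2, 0.455, 0.135], [-0.289, -0.309, 0.95]], [[0.2, 0.455, 0.135], [-0.289, -0.309, 0.95]], [[0.2, 0.455, 0.135], [-0.289, -0.309, 0.95]], [[0.2, 0.455, 0.135], [-0.289, -0.309, 0.95]], [[0.2, 0.455, 0.135], [-0.289, -0.309, 0.95]], [[0.2, 0.455, 0.135], [-0.289, -0.309, 0.95]], [[0.2, 0.455, 0.135], [-0.289, -0.309, 0.95]], [[0.2, 0.455, 0.135], [-0.289, -0.309, 0.95]]]}}

```text
time_s: 1.4
position: [0.4068, -0.1333, 0.348]
tcp_rot: [[0.886, 0.382, 0.263], [-0.241, -0.105, 0.965], [0.397, -0.918, -0.001]]
force: [-0.3, -0.3, -0.2]
opening: 1.005
```

Request:
{"fn": "play_rows", "kwargs": {"commands": [[[0, 0, 0], [0, 0, 0]], [[0, 0, 0], [0, 0, 0]], [[0, 0, 0], [0, 0, 0]], [[0, 0, 0], [0, 0, 0]]]}}

```text
time_s: 1.9
position: [0.4064, -0.1355, 0.3475]
tcp_rot: [[0.885, 0.381, 0.268], [-0.247, -0.106, 0.963], [0.395, -0.918, 0.0]]
force: [0.8, 0.3, -1.0]
opening: 1.003
```

```bash
cat >> h.py <<'E'
def wrist(n):
    s=read_state(); c=capture("wrist"); T=np.eye(4); T[:3,:3]=s["tcp_rot"]; T[:3,3]=s["position"]
    c["cam_to_world"]=T@c["hand_eye"]; save(c["frame"],n); np.savez(n+".npz",**c); return s,c
E
python3 - <<'E'
from h import *
s,c=wrist("w1"); print(s["position"],s["joint_positions"],s["force"])
W=world(c); m=(np.abs(W[...,0]-.665)<.05)&(np.abs(W[...,1]+.205)<.055)&(W[...,2]>.2)&(W[...,2]<.3)
P=W[m]; col=c["frame"][m].mean(1); print(len(P),np.percentile(col,[5,25,50,75,95])); 
for th in(30,40,50):
    x,r,_=fit_head(P[col<th],x0=(.6715,-.2074,-.27,.405)); print(th,(col<th).sum(),x.round(4),r)
v,u=np.where(m); print(u.min(),u.max(),v.min(),v.max())
a=cv2.resize(c["frame"][v.min()-8:v.max()+8,u.min()-8:u.max()+8],None,fx=4,fy=4,interpolation=cv2.INTER_CUBIC)
save(np.clip(a*2.,0,255).astype('uint8')[:600,:800],'w1c')
E
```

```text
[ 0.40635497 -0.13550341  0.34752481] [-41.05858399  -5.78987155 112.53511876  12.3765184   52.67205295
 -31.22154131] [ 0.77157522  0.30450439 -0.97190781]
3479 [ 4.         10.33333333 17.         61.         91.66666667]
30 2015 [ 0.6672 -0.2061 -0.2566  0.4087  0.0051] 0.004903039085852766
40 2140 [ 0.6671 -0.2053 -0.2765  0.3945  0.0038] 0.005052269238108943
50 2259 [ 0.6671 -0.2051 -0.2831  0.3931  0.0038] 0.005578089404080994
430 498 147 221
```

View pics/w1c.png

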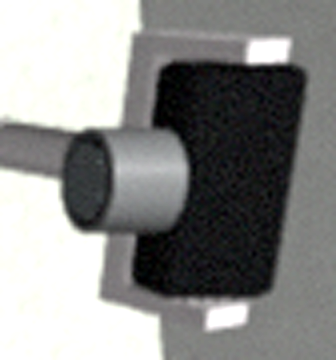

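The crop shows the barrel pointing left, with the glass at (88,180) and the black box at (220,180). Next is a joint barrel and box fit per view.

```bash
cat >> h.py <<'E'
def sdf(q,P):
    R,L=lensframe(*q[:4]); l=(P-np.array([q[0],q[1],.25]))@R
    d=np.abs(l-np.array([q[4],0,0]))-np.array([.017,.033,.011])
    b=np.linalg.norm(np.maximum(d,0),axis=1)+np.minimum(d.max(1),0)
    d=np.stack([np.abs(l[:,0]+.017)-.017,np.hypot(l[:,1],l[:,2])-.015],1)
    k=np.linalg.norm(np.maximum(d,0),axis=1)+np.minimum(d.max(1),0)
    return np.minimum(b,k)
def fit2(P,x0=(.6715,-.2074,-.27,.405,.004)):
    x=np.array(x0)
    for tol in(.008,.005,.004,.004):
        Q=P[np.abs(sdf(x,P))<tol]; r=least_squares(lambda q:sdf(q,Q),x,loss='soft_l1',f_scale=.001); x=r.x
    return x,len(Q),np.sqrt(np.mean(sdf(x,Q)**2))
E
python3 - <<'E'
from h import *
for n in("scene","top","w1"):
    c=dict(np.load(n+".npz")); W=world(c); m=(np.abs(W[...,0]-.665)<.06)&(np.abs(W[...,1]+.205)<.06)&(W[...,2]>.2)&(W[...,2]<.3)
    x,k,r=fit2(W[m]); print(n,x.round(4),k,round(r,5),'L',lensframe(*x[:4])[1].round(4))
    # barrel front disc direct: points near glass, plane normal
    R,L=lensframe(*x[:4]); l=(W[m]-L)@R; g=(np.hypot(l[:,1],l[:,2])<.013)&(np.abs(l[:,0])<.006)
    if g.sum()>40: print('  glass',g.sum(),l[g].mean(0).round(4))
E
```

```text
scene [ 0.6718 -0.2056 -0.2826  0.3701  0.0062] 628 0.0013 L [ 0.6413 -0.1967  0.2377]
top [ 0.6695 -0.2075 -0.2776  0.3717  0.0081] 712 0.00143 L [ 0.6391 -0.1988  0.2377]
w1 [ 0.666  -0.2045 -0.2705  0.3636  0.0132] 2870 0.00113 L [ 0.6354 -0.196   0.2379]
```

Run:
```python
from h import *
q=(.668,-.2055,-.277,.368)
R,L=lensframe(*q); print(L)
for n in("w1","scene","top"):
    c=dict(np.load(n+".npz")); W=world(c); l=(W-L)@R
    rr=np.hypot(l[...,1],l[...,2]); 
    g=(rr<.012)&(np.abs(l[...,0])<.015); print(n,'glass',g.sum(),np.percentile(l[g][:,0],[5,25,50,75,95]).round(4) if g.sum() else '')
    b=(rr<.022)&(l[...,0]>.004)&(l[...,0]<.016)&(np.abs(l[...,0])<.05)
    p=l[b]; 
    if len(p)>20:
        f=least_squares(lambda t:np.hypot(p[:,1]-t[0]-t[2]*(p[:,0]-.01),p[:,2]-t[1]-t[3]*(p[:,0]-.01))-.015,[0,0,0,0],loss='soft_l1',f_scale=.001); print('  barrel axis off y,z,slopes',f.x.round(4),len(p))
    # box top: z, sides y, front/back x
    t=(np.abs(l[...,1])<.03)&(np.abs(l[...,2]-.011)<.005)&(l[...,0]>.018)&(l[...,0]<.06)
    p=l[t]; A=np.c_[p[:,0]-.035,p[:,1],np.ones(len(p))]; print('  top plane sx,sy,z',np.linalg.lstsq(A,p[:,2],rcond=None)[0].round(4),len(p),'x',np.percentile(p[:,0],[1,99]).round(4))
    t=(np.abs(l[...,2]-.004)<.014)&(l[...,0]>.025)&(l[...,0]<.045)&(c["frame"].mean(-1)<45)&(np.abs(l[...,1])<.05); p=l[t]; print('  y extents',np.percentile(p[:,1],[1,99]).round(4))
    f=(np.abs(l[...,1])<.03)&(np.abs(l[...,1])>.018)&(np.abs(l[...,2])<.009)&(np.abs(l[...,0]-.02)<.012); p=l[f]
    if len(p)>20: A=np.c_[p[:,1],p[:,2],np.ones(len(p))]; print('  front sy,sz,x',np.linalg.lstsq(A,p[:,0],rcond=None)[0].round(4),len(p))
```

```text
[ 0.63748564 -0.19682449  0.2377685 ]
w1 glass 171 [0.0064 0.0068 0.0071 0.0074 0.0077]
  barrel axis off y,z,slopes [4.000e-04 1.000e-04 3.180e-02 4.005e-01] 483
  top plane sx,sy,z [0.0127 0.0023 0.0115] 1718 x [0.0191 0.0593]
  y extents [-0.0304  0.0336]
  front sy,sz,x [-0.0108 -0.0061  0.0282] 162
scene glass 0 
  barrel axis off y,z,slopes [ 0.0013 -0.0012 -0.0512  0.0584] 36
  top plane sx,sy,z [-0.0387  0.0034  0.01  ] 303 x [0.0185 0.0598]
  y extents [-0.032   0.0318]
top glass 4 [0.0064 0.0066 0.0067 0.007  0.0074]
  barrel axis off y,z,slopes [-0.0016 -0.0009  0.1153  0.1195] 63
  top plane sx,sy,z [-0.0124  0.0008  0.0103] 515 x [0.019  0.0596]
  y extents [-0.0329  0.0312]
```

```bash
cat >> h.py <<'E'
def fit3(P,x0=(.6743,-.2074,-.272,.37)):
    x=np.array(x0); F=lambda q,P:sdf([*q,.004],P)
    for tol in(.005,.004,.003,.003):
        Q=P[np.abs(F(x,P))<tol]; x=least_squares(F,x,args=(Q,),loss='soft_l1',f_scale=.0007).x
    return x,len(Q),np.sqrt(np.mean(F(x,Q)**2))
def headpts(c):
    W=world(c); m=(np.abs(W[...,0]-.665)<.06)&(np.abs(W[...,1]+.205)<.06)&(W[...,2]>.2)&(W[...,2]<.3); return W[m]
E
python3 - <<'E'
from h import *
X=[]
for n in("scene","top","w1"):
    x,k,r=fit3(headpts(dict(np.load(n+".npz")))); X.append(x); print(n,x.round(4),k,round(r,5),'L',lensframe(*x)[1].round(4))
# house approach (tool x = rack x)
yaw=.018; T=np.array([[np.cos(yaw),0,0],[np.sin(yaw),0,0],[0,-1,0]]); T[:,2]=np.cross(T[:,0],T[:,1])
delta(np.array([.503,.280,.25]),T); print(read_state()["joint_positions"])
E
```

```text
scene [ 0.6736 -0.2061 -0.2816  0.3687] 605 0.00124 L [ 0.6432 -0.1973  0.2377]
top [ 0.6709 -0.208  -0.2793  0.3738] 652 0.00136 L [ 0.6405 -0.1993  0.2376]
w1 [ 0.6667 -0.205  -0.2833  0.3727] 2416 0.00116 L [ 0.6363 -0.1961  0.2376]
from [ 0.4064 -0.1354  0.3476] shift [ 0.0966  0.4154 -0.0976] turn [0.0514 0.4049 0.2854]
[-41.03681119  -5.79730958 112.53440418  12.37437913  52.672095
 -31.22018814]
```

Run:
```python
from h import *
R,L=lensframe(.6743,-.2074,-.2815,.372); print(L)
for n in("w1","scene","top"):
    c=dict(np.load(n+".npz")); W=world(c); l=(W-L)@R; rr=np.hypot(l[...,1],l[...,2])
    m=(rr<.03)&(l[...,0]>-.02)&(l[...,0]<.06); x=l[m][:,0]; r=rr[m]
    print(n); 
    for a in np.arange(-.012,.03,.003):
        k=(x>=a)&(x<a+.003); 
        if k.sum(): print('  ',round(a,3),k.sum(),np.percentile(r[k],[5,50,95]).round(4), 'yz',l[m][k][:,1:].mean(0).round(4))
    p=l[(np.abs(l[...,1])<.04)&(np.abs(l[...,2])<.02)&(l[...,0]>.0)&(l[...,0]<.08)&(c["frame"].mean(-1)<45)]
    print('  black x',np.percentile(p[:,0],[1,5,50,95,99]).round(4),'z',np.percentile(p[:,2],[1,50,99]).round(4))
```

```text
[ 0.64387224 -0.19860093  0.2376417 ]
w1
   -0.003 1 [0.0088 0.0088 0.0088] yz [0.0013 0.0087]
   -0.0 310 [0.0035 0.012  0.0183] yz [0.0008 0.0063]
   0.003 76 [0.0163 0.0181 0.0193] yz [0.0027 0.015 ]
   0.006 71 [0.0165 0.0182 0.0197] yz [0.0026 0.0155]
   0.009 71 [0.0163 0.0182 0.0193] yz [0.0027 0.0152]
   0.012 75 [0.0164 0.0183 0.0195] yz [0.0027 0.0156]
   0.015 75 [0.0164 0.0184 0.0198] yz [0.0026 0.0155]
   0.018 120 [0.0165 0.0193 0.0285] yz [0.0067 0.0039]
   0.021 371 [0.0169 0.023  0.0293] yz [0.001  0.0037]
   0.024 142 [0.0143 0.02   0.0287] yz [-0.0001  0.0119]
   0.027 125 [0.0141 0.0187 0.0285] yz [0.0008 0.014 ]
  black x [0.0004 0.001  0.0322 0.0512 0.0536] z [-0.0066  0.0137  0.0158]
scene
   -0.003 1 [0.0155 0.0155 0.0155] yz [0.0009 0.0155]
   -0.0 6 [0.015 0.016 0.017] yz [0.0003 0.0125]
   0.003 14 [0.0151 0.0163 0.018 ] yz [0.0072 0.0127]
   0.006 10 [0.015  0.0162 0.0183] yz [0.0025 0.014 ]
   0.009 9 [0.0145 0.0164 0.0179] yz [0.0014 0.0138]
   0.012 12 [0.0148 0.0169 0.0181] yz [0.0051 0.0138]
   0.015 9 [0.0116 0.0155 0.017 ] yz [0.0004 0.0115]
   0.01
[... 208 characters left out ...]
3]
  black x [0.0137 0.023  0.0501 0.056  0.0571] z [-0.0133  0.0104  0.0143]
top
   -0.0 16 [0.0133 0.0156 0.019 ] yz [-0.0009  0.0131]
   0.003 22 [0.0139 0.0169 0.0188] yz [0.0011 0.0137]
   0.006 19 [0.0143 0.0167 0.0183] yz [-0.001   0.0142]
   0.009 24 [0.0145 0.0167 0.0194] yz [0.0005 0.0141]
   0.012 19 [0.0142 0.0173 0.0193] yz [0.0004 0.0144]
   0.015 21 [0.015  0.0165 0.0193] yz [0.0005 0.0141]
   0.018 21 [0.014  0.0177 0.0193] yz [0.0019 0.0142]
   0.021 38 [0.0104 0.0167 0.0284] yz [-0.0008  0.0112]
   0.024 39 [0.012  0.0184 0.0288] yz [0.0002 0.0123]
   0.027 38 [0.0121 0.0183 0.0282] yz [-0.0004  0.0124]
  black x [0.0215 0.023  0.0377 0.0523 0.0536] z [0.0078 0.0123 0.0154]
```

```bash
cat >> h.py <<'E'
def fit4(P,x0=(.6743,-.2074,-.2815,.372,.0015)):
    x=np.array(x0); F=lambda q,P:sdf([*q[:4],.004],P-np.array([0,0,q[4]]))
    for tol in(.006,.004,.003,.003):
        Q=P[np.abs(F(x,P))<tol]; x=least_squares(F,x,args=(Q,),loss='soft_l1',f_scale=.0007).x
    return x,len(Q),np.sqrt(np.mean(F(x,Q)**2))
E
python3 - <<'E'
from h import *
for n in("scene","top","w1"):
    x,k,r=fit4(headpts(dict(np.load(n+".npz")))); print(n,x.round(4),k,round(r,5),'L',(lensframe(*x[:4])[1]+[0,0,x[4]]).round(4))
E
```

```text
scene [ 0.6736 -0.2062 -0.2833  0.368   0.0007] 599 0.00112 L [ 0.6432 -0.1973  0.2385]
top [ 0.6732 -0.2086 -0.2783  0.3695  0.0014] 678 0.00128 L [ 0.6427 -0.1999  0.2391]
w1 [ 0.6743 -0.2068 -0.2707  0.3602  0.0032] 2885 0.00092 L [ 0.6437 -0.1983  0.2413]
```

Request:
{"fn": "play_rows", "kwargs": {"commands": [[[0.097, 0.415, -0.1], [0.0514, 0.4049, 0.2854]], [[0.097, 0.415, -0.1], [0.0514, 0.4049, 0.2854]], [[0.097, 0.415, -0.1], [0.0514, 0.4049, 0.2854]], [[0.097, 0.415, -0.1], [0.0514, 0.4049, 0.2854]], [[0.097, 0.415, -0.1], [0.0514, 0.4049, 0.2854]], [[0.097, 0.415, -0.1], [0.0514, 0.4049, 0.2854]], [[0.097, 0.415, -0.1], [0.0514, 0.4049, 0.2854]], [[0.097, 0.415, -0.1], [0.0514, 0.4049, 0.2854]], [[0.097, 0.415, -0.1], [0.0514, 0.4049, 0.2854]], [[0.097, 0.415, -0.1], [0.0514, 0.4049, 0.2854]]]}}

```text
time_s: 3.2
position: [0.5037, 0.2788, 0.2482]
tcp_rot: [[1.0, 0.001, -0.017], [0.017, 0.0, 1.0], [0.001, -1.0, 0.0]]
force: [-0.2, 0.7, 0.0]
opening: 1.003
```

Run:
```python
from h import *
s,c=wrist("w2"); print(s["position"],s["joint_positions"].round(1),s["qvel"].round(1)); W=world(c)
m=(np.abs(W[...,0]-.503)<.03)&(W[...,1]>.2)&(W[...,1]<.33)&(W[...,2]>.045)&(W[...,2]<.14); p=W[m]
print(len(p),p.min(0),p.max(0)); t=p[(p[:,2]>.127)]; print('tab top',t.mean(0),t.min(0),t.max(0))
print('slope',np.polyfit(p[:,1],p[:,0],1)); v,u=np.where(m); print(u.min(),u.max(),v.min(),v.max())
m=(W[...,2]>.024)&(W[...,2]<.04)&(abs(W[...,0]-.5)<.06)&(W[...,1]>0); print(cv2.minAreaRect(W[m][:,:2].astype('f4')))
yaw=.0185; T=np.array([[np.cos(yaw),0,0],[np.sin(yaw),0,0],[0,-1,0]]); T[:,2]=np.cross(T[:,0],T[:,1])
delta(np.array([.502,.280,.117]),T)
save(np.clip(c["frame"]*1.8,0,255).astype('uint8'),'w2b')
```

```text
[0.50365156 0.27881414 0.24819557] [17.9 24.1 87.  -0.  68.9 16.9] [-0.3 -0.3  0.2  0.1  0.   0.1]
890 [0.49610837 0.20011361 0.05335511] [0.50624433 0.32229653 0.13367194]
tab top [0.50054316 0.28336499 0.13170912] [0.49610837 0.27575677 0.12743617] [0.50529907 0.28998201 0.13367194]
slope [-0.01681366  0.50567361]
273 283 149 267
((0.50225430727005, 0.2139950394630432), (0.05995045602321625, 0.26808199286460876), 1.1331520080566406)
from [0.5038 0.2788 0.2484] shift [-0.0018  0.0012 -0.1314] turn [-0.0004  0.001   0.0014]
```

View pics/w2b.png

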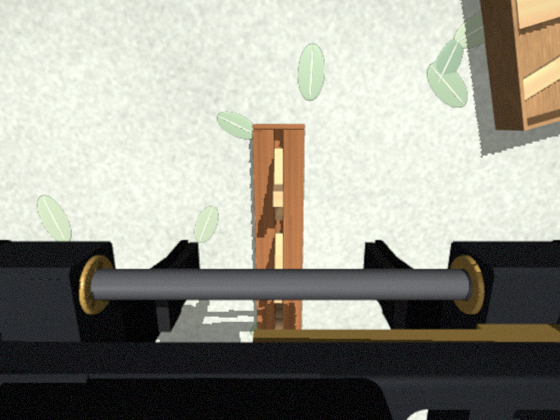

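The view looks down on the rack end, with the house tab at about (278,195) centred between the open fingers. Descending now.

Request:
{"fn": "play_rows", "kwargs": {"commands": [[[-0.0027, 0.0027, -0.05], [0, 0, 0.001]], [[-0.0027, 0.0027, -0.09], [0, 0, 0.001]], [[-0.0027, 0.0027, -0.11], [0, 0, 0.001]], [[-0.0027, 0.0027, -0.122], [0, 0, 0.001]], [[-0.0027, 0.0027, -0.131], [0, 0, 0.001]], [[-0.0027, 0.0027, -0.131], [0, 0, 0.001]], [[-0.0027, 0.0027, -0.131], [0, 0, 0.001]], [[-0.0027, 0.0027, -0.131], [0, 0, 0.001]]]}}

```text
time_s: 4.25
position: [0.5014, 0.2831, 0.1175]
tcp_rot: [[1.0, 0.002, -0.02], [0.02, 0.001, 1.0], [0.002, -1.0, 0.001]]
force: [0.6, 0.2, 0.2]
opening: 0.998
```

Request:
{"fn": "play_rows", "kwargs": {"commands": [[[0, 0, 0], [0, 0, 0]], [[0, 0, 0], [0, 0, 0]], [[0, 0, 0], [0, 0, 0]], [[0, 0, 0], [0, 0, 0]], [[0, 0, 0], [0, 0, 0]], [[0, 0, 0], [0, 0, 0]], [[0, 0, 0], [0, 0, 0]], [[0, 0, 0], [0, 0, 0]]], "gripper": 0.0}}

```text
time_s: 5.25
position: [0.5009, 0.2828, 0.1167]
tcp_rot: [[1.0, 0.0, -0.02], [0.02, 0.0, 1.0], [0.0, -1.0, 0.0]]
force: [1.0, 0.9, 0.3]
opening: 0.171
```

Request:
{"fn": "play_rows", "kwargs": {"commands": [[[0, 0, 0], [0, 0, 0]], [[0, 0, 0], [0, 0, 0]], [[0, 0, 0], [0, 0, 0]], [[0, 0, 0], [0, 0, 0]]]}}

```text
time_s: 5.75
position: [0.5009, 0.2828, 0.1168]
tcp_rot: [[1.0, 0.0, -0.02], [0.02, 0.0, 1.0], [0.0, -1.0, 0.0]]
force: [0.5, -0.6, -0.8]
opening: 0.09
```

Request:
{"fn": "play_rows", "kwargs": {"commands": [[[0, 0, 0.01], [0, 0, 0]], [[0, 0, 0.025], [0, 0, 0]], [[0, 0, 0.045], [0, 0, 0]], [[0, 0, 0.07], [0, 0, 0]], [[0, 0, 0.1], [0, 0, 0]], [[0, 0, 0.13], [0, 0, 0]], [[0, 0, 0.15], [0, 0, 0]], [[0, 0, 0.16], [0, 0, 0]], [[0, 0, 0.16], [0, 0, 0]], [[0, 0, 0.16], [0, 0, 0]]]}}

```text
time_s: 7.0
position: [0.5002, 0.2826, 0.2759]
tcp_rot: [[1.0, -0.001, -0.02], [0.02, -0.0, 1.0], [-0.001, -1.0, -0.0]]
force: [0.0, -0.2, -0.9]
opening: 0.098
```

Run:
```python
from h import *
s=read_state(); print(s["opening"],s["force"])
Tt=s["tcp_rot"]; t=s["position"]
for n in("scene","wrist"):
    if n=="wrist": _,c=wrist("w3")
    else: c=capture(n); save(c["frame"],"s3"); np.savez("s3.npz",**c)
    W=world(c); l=(W-t)@Tt   # tool coords
    m=(np.abs(l[...,0])<.02)&(l[...,1]>.03)&(l[...,1]<.14)&(np.abs(l[...,2])<.06); p=l[m]
    print(n,len(p),p.min(0).round(4),p.max(0).round(4))
    for a in np.arange(.03,.115,.01):
        k=p[(p[:,1]>=a)&(p[:,1]<a+.01)]
        if len(k): print('  ',round(a,3),len(k),'x',np.median(k[:,0]).round(4),'z',k[:,2].min().round(4),k[:,2].max().round(4))
p,T=goal((.6737,-.2072,-.2765,.366)); p[2]+=.0005; print(p); delta(p,T); print(lensframe(.6737,-.2072,-.2765,.366))
```

```text
0.09776174562872406 [ 0.01758551 -0.2171276  -0.94385231]
scene 544 [-0.0061  0.03   -0.0391] [0.0095 0.1067 0.04  ]
   0.03 64 x 0.0039 z -0.0239 0.0251
   0.04 80 x 0.0043 z -0.0351 0.0361
   0.05 83 x 0.0046 z -0.0391 0.04
   0.06 75 x 0.005 z -0.0356 0.0357
   0.07 67 x 0.0046 z -0.0355 0.0356
   0.08 67 x 0.0048 z -0.0355 0.0363
   0.09 69 x 0.0043 z -0.0354 0.0355
   0.1 39 x 0.0039 z -0.0349 0.0358
wrist 553 [-0.0045  0.0301  0.0149] [0.0047 0.1014 0.0398]
   0.03 232 x -0.0003 z 0.0149 0.0271
   0.04 239 x -0.0003 z 0.026 0.0382
   0.05 58 x -0.0003 z 0.0365 0.0398
   0.06 2 x 0.0047 z 0.0265 0.0272
   0.09 16 x -0.0007 z 0.0348 0.0351
   0.1 6 x 0.0001 z 0.0348 0.0349
[ 0.46562671 -0.14815531  0.21686624]
from [0.5002 0.2826 0.2757] shift [-0.0346 -0.4308 -0.0588] turn [-0.0469 -0.3662 -0.2931]
(array([[ 0.89829891,  0.27299027, -0.34428969],
       [-0.25490913,  0.96201679,  0.09769864],
       [ 0.35788324,  0.        ,  0.93376634]]), array([ 0.64315784, -0.19853309,  0.23783197]))
```

Request:
{"fn": "play_rows", "kwargs": {"commands": [[[0, -0.02, 0.02], [0, 0, 0]], [[0, -0.05, 0.03], [0, 0, 0]], [[-0.005, -0.09, 0.035], [-0.005, -0.03, -0.025]], [[-0.01, -0.13, 0.035], [-0.009, -0.07, -0.058]], [[-0.015, -0.17, 0.035], [-0.014, -0.11, -0.088]], [[-0.02, -0.21, 0.035], [-0.019, -0.15, -0.12]], [[-0.025, -0.25, 0.035], [-0.023, -0.18, -0.147]], [[-0.03, -0.29, 0.03], [-0.028, -0.22, -0.176]], [[-0.034, -0.33, 0.02], [-0.033, -0.256, -0.205]], [[-0.034, -0.33, 0.02], [-0.033, -0.256, -0.205]]]}}

```text
time_s: 8.35
position: [0.4653, -0.0488, 0.2953]
tcp_rot: [[0.951, 0.245, 0.191], [-0.182, -0.058, 0.982], [0.252, -0.968, -0.011]]
force: [0.3, 1.0, -0.7]
opening: 0.089
```

Run:
```python
from h import *
p,T=goal((.6737,-.2072,-.2765,.366),up=.0465); p[2]+=.0005; delta(p,T); print(read_state()["opening"])
```

```text
from [ 0.4653 -0.0488  0.2953] shift [ 0.0002 -0.0993 -0.078 ] turn [-0.0154 -0.1112 -0.0839]
0.08943863474278037
```

Request:
{"fn": "play_rows", "kwargs": {"commands": [[[0, -0.025, -0.02], [-0.004, -0.028, -0.021]], [[0, -0.05, -0.039], [-0.008, -0.056, -0.042]], [[0, -0.075, -0.058], [-0.012, -0.084, -0.063]], [[0.0, -0.09, -0.071], [-0.014, -0.1, -0.076]], [[0.0002, -0.0993, -0.078], [-0.0154, -0.1112, -0.0839]], [[0.0002, -0.0993, -0.078], [-0.0154, -0.1112, -0.0839]], [[0.0002, -0.0993, -0.078], [-0.0154, -0.1112, -0.0839]], [[0.0002, -0.0993, -0.078], [-0.0154, -0.1112, -0.0839]]]}}

```text
time_s: 9.35
position: [0.4675, -0.1459, 0.2192]
tcp_rot: [[0.898, 0.348, 0.268], [-0.249, -0.098, 0.964], [0.362, -0.932, -0.001]]
force: [-0.3, 0.1, -0.3]
opening: 0.092
```

```bash
cat > chk.py <<'E'
from h import *
q=(.6737,-.2072,-.2765,.366)
s=read_state(); print(s["position"],s["force"].round(2),s["opening"]); p,T=goal(q,up=.0465); p[2]+=.0005; delta(p,T)
R,L=lensframe(*q); L=L+[0,0,.0005]
import sys
for n in("scene","top","wrist"):
    if n=="wrist": _,c=wrist("wf")
    else: c=capture(n); save(c["frame"],n+"f"); np.savez(n+"f.npz",**c)
    W=world(c); l=(W-L)@R; x,k,r=fit4(headpts(c)); Rn=lensframe(*x[:4]); Ln=Rn[1]+[0,0,x[4]]; Rn=Rn[0]
    print(n,'head',x.round(4),'L',Ln.round(4))
    m=(np.abs(l[...,0]+.18)<.02)&(l[...,2]<.01)&(l[...,2]>-.075)&(np.abs(l[...,1])<.06); p=l[m]
    if len(p)<50: print(' few',len(p)); continue
    f=p[:,0]>-.1795 if n!="wrist" else p[:,0]<9
    A=np.c_[p[f][:,1],p[f][:,2],np.ones(f.sum())]; co=np.linalg.lstsq(A,p[f][:,0],rcond=None)[0]
    print(' face x=ay+bz+c',co.round(4),f.sum(),'x pct',np.percentile(p[:,0],[5,50,95]).round(4))
    b=p[(p[:,2]<-.02)]; 
    rect=cv2.minAreaRect(p[p[:,2]<-.012][:,1:].astype('f4')); print(' rect',rect,'bottom z',p[:,2].min(),'y ext',p[:,1].min(),p[:,1].max())
E
python3 chk.py
```

```text
[ 0.46747198 -0.14590758  0.21921607] [-0.3   0.06 -0.33] 0.09201105151407278
from [ 0.4675 -0.1459  0.2192] shift [-0.002  -0.0022 -0.0019] turn [ 0.0021  0.0038 -0.0056]
scene head [ 0.6738 -0.2058 -0.2707  0.3712  0.0008] L [ 0.6433 -0.1973  0.2385]
 face x=ay+bz+c [ 0.0006 -0.0003 -0.1743] 654 x pct [-0.1779 -0.1744 -0.171 ]
 rect ((0.003211304545402527, -0.03512213006615639), (0.07007806748151779, 0.046347975730895996), 0.6399478912353516) bottom z -0.05855251809631525 y ext -0.035953441389830657 0.042778966259139406
top head [ 0.6735 -0.2084 -0.2779  0.3584  0.0015] L [ 0.6429 -0.1997  0.2396]
 face x=ay+bz+c [-0.0123 -0.0354 -0.1747] 168 x pct [-0.1812 -0.174  -0.1731]
 rect ((0.0014032870531082153, -0.034031689167022705), (0.06884841620922089, 0.04328860715031624), 0.5719546675682068) bottom z -0.055483586869651554 y ext -0.038860262063354474 0.040622103288118425
wrist head [ 0.6755 -0.206  -0.2771  0.2914 -0.0008] L [ 0.6442 -0.1971  0.2394]
 face x=ay+bz+c [ 0.1268  0.043  -0.1826] 380 x pct [-0.1829 -0.1786 -0.174 ]
 rect ((0.030241958796977997, -0.02874453365802765), (0.01609596610069275, 0.048158008605241776), 34.66876983642578) bottom z -0.053126355583422796 y ext 0.002447672084659305 0.042320999765280365
```

Request:
{"fn": "play_rows", "kwargs": {"commands": [[[-0.0015, -0.0025, -0.001], [0.001, 0.002, -0.003]], [[-0.0015, -0.0025, -0.001], [0.001, 0.002, -0.003]], [[-0.0015, -0.0025, -0.001], [0.001, 0.002, -0.003]], [[-0.0015, -0.0025, -0.001], [0.001, 0.002, -0.003]], [[-0.0015, -0.0025, -0.001], [0.001, 0.002, -0.003]], [[-0.0015, -0.0025, -0.001], [0.001, 0.002, -0.003]], [[-0.0015, -0.0025, -0.001], [0.001, 0.002, -0.003]], [[-0.0015, -0.0025, -0.001], [0.001, 0.002, -0.003]]]}}

```text
time_s: 10.5
position: [0.4656, -0.1489, 0.2177]
tcp_rot: [[0.898, 0.345, 0.272], [-0.253, -0.098, 0.962], [0.359, -0.933, -0.0]]
force: [0.1, 0.2, 0.0]
opening: 0.087
```

```bash
python3 chk.py; python3 -c "
from h import *
f=cv2.imread('pics/scenef.png'); cv2.imwrite('pics/sfc.png',np.clip(cv2.resize(f[80:320,130:430],(750,600)).astype(int)*2,0,255).astype('uint8'))"
```

```text
[ 0.46556893 -0.14894034  0.21774662] [0.1  0.2  0.02] 0.08733435927431345
from [ 0.4656 -0.1489  0.2177] shift [-0.0001  0.0008 -0.0004] turn [ 0.0008  0.0011 -0.0015]
scene head [ 0.6738 -0.2061 -0.2812  0.3578  0.0007] L [ 0.6432 -0.1973  0.2388]
 face x=ay+bz+c [ 0.0013  0.0063 -0.1756] 641 x pct [-0.1794 -0.1758 -0.1728]
 rect ((0.0003076903522014618, -0.03491844981908798), (0.07018844038248062, 0.04593326896429062), 0.1856907457113266) bottom z -0.057998417978527436 y ext -0.03887392151890653 0.03996601152393556
top head [ 0.6732 -0.2084 -0.2743  0.3676  0.0013] L [ 0.6426 -0.1998  0.2391]
 face x=ay+bz+c [-0.0071 -0.0158 -0.176 ] 168 x pct [-0.1831 -0.1756 -0.1747]
 rect ((-0.0008978582918643951, -0.035330791026353836), (0.046024393290281296, 0.07009338587522507), 89.80278015136719) bottom z -0.05843214779883978 y ext -0.04289411002031945 0.03694332854210528
wrist head [ 0.6759 -0.206  -0.2751  0.2994 -0.002 ] L [ 0.6447 -0.1972  0.2379]
 face x=ay+bz+c [ 0.1287  0.046  -0.1835] 409 x pct [-0.1843 -0.1799 -0.1753]
 rect ((0.02474679797887802, -0.026325898244976997), (0.02093503624200821, 0.05351928249001503), 40.250885009765625) bottom z -0.05351289181584995 y ext -0.0010652466230017244 0.03897946202956953
```

View pics/sfc.png

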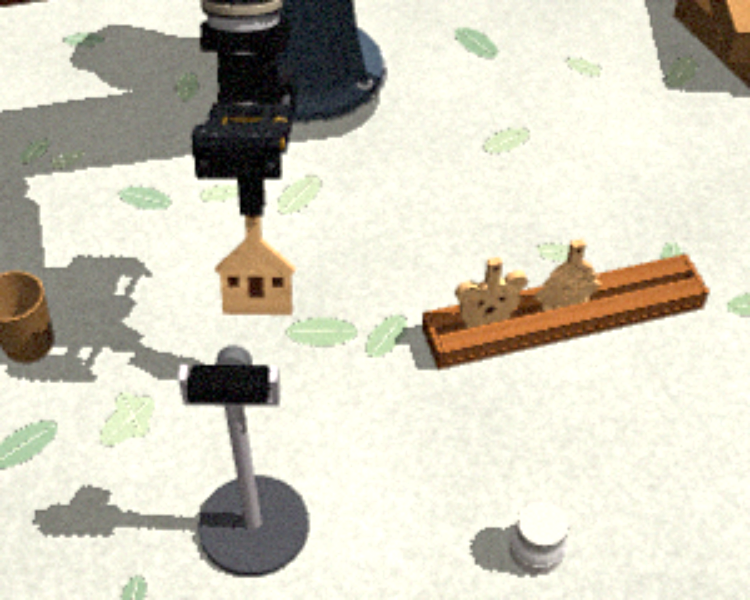

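The picture shows the house at (255,280) squarely in front of the camera at (230,380), with the bear and tree still in the rack. The measurements agree to about 1–2 mm, so I'm handing in.

```bash
python3 -c "
from h import *
s=read_state(); print(s['qvel'].round(2)); print(hand_in())"
```

```text
[-0.01  0.06 -0.01  0.03 -0.01  0.01]
the job is handed in; nothing more can be done
None
```

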